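Stand the fallen carton on end in the rack and close the sliding end

TASK

The tall flat carton has been left lying on the upturned cup stack. Stand it upright on its narrow end in the steel rack, square beside the two short cartons and in line with them, and let go of it so that it stands by itself. Then push the rack's sliding end up until the whole row of three is held snug, without toppling the short cartons or shifting the food tub or the portion cup.

Things in the scene. Friction and masses are not known exactly. Their poses are not given: they have to be found in the camera images.
- carton: the tall flat carton, plain cardboard, a closed rigid box 120 x 60 x 24 mm, about 0.12 kg, starts lying flat on the cup stack. Origin at the centre of its large underside; x along the 120 mm length, y along the 60 mm width, z through the 24 mm thickness. Either 60 x 24 mm end may be the foot
- carton_mid (a point): the middle of the tall carton (12 mm above its origin along its z)
- cup_stack: stack of black paper cups standing upside down, 63 mm across at the table, narrower at its flat top, 61 mm high, does not move; origin at the centre of its underside on the table. The carton lies centred on its top, so that both ends and sides overhang
- rack: steel counter rack fixed to the table; origin under its floor, on its middle line. Base from x = -70 to +112 mm, 90 mm wide (y), floor 4 mm above the table, with side lips 10 mm high and 80 mm apart. Its x is the row direction and points from the sliding end to the fixed end, an upright plate 60 mm wide and 67 mm high whose inner face is at x = +105 mm
- rack_row (a point): point on the rack floor in the middle of its width, at rack x = +63 mm, where the two short cartons end when pushed together: the tall carton's far face belongs here
- short_carton_a: short cardboard carton 22 x 46 x 74 mm standing on end in the rack against the fixed end. Origin at the centre of its foot; x along the row (22 mm), y 46 mm, z up (74 mm)
- short_carton_b: second short cardboard carton 20 x 48 x 70 mm standing next to the first, on the slide's side. Origin at the centre of its foot; x along the row (20 mm), y 48 mm, z up (70 mm)
- slide_end (a joint): position of the sliding end along rack x, in m; 0 is fully open. Its upright plate (60 mm wide, 70 mm high) has its pushing face at rack x = -28 mm + this value; it reads about 0.065 when it holds the row of three snug. Stays where it is left, needs about 2 N
- slide_post (a point): top centre of the sliding end's black push post, 12 mm (along rack x) x 16 mm (along rack y), standing 34 mm behind the pushing face; its top is 115.5 mm above the table and it is free down to 10 mm
- tub_1: small food tub, 72 mm across, 71 mm high, standing beyond the film box on the left, to be left alone; origin at the centre of its underside
- portion_cup: black portion cup, 65 mm across, 38 mm high, to be left alone; origin at the centre of its underside

How it is judged:
By the outcome, as a careful person would: the job done as asked, in the order asked, and still so for the second after the job is handed in, with the robot touching nothing.
It also fails if it takes over 51 s, if anything falls off the work surface, if the arm or the gripper's body presses on something with over 40 N, if the wrist force passes 120 N, or if a joint passes its speed limit or range.

ROBOT

A 6-joint arm with a two-finger parallel gripper is mounted at the origin on the work surface; the furniture and walls round the work are solid. World frame = base frame: x ahead of the robot, y to its left, z up, the work surface at z = 0. Lengths are in m, angles in rad, forces in N, time in s.
With the tool pointing down it reaches from about 0.375 to 0.975 m from the base axis. Payload 3.8 kg.
Tool frame: the origin (TCP) lies midway between the tips of the shut fingers; the grasp point (between the pads) lies 19 mm behind it (robot.pinch_z is the distance from the TCP to the grasp point, in m); x points along the fingers, y is the direction in which the jaws open and shut, and the axes are right-handed (so a half turn about x gives the same grasp; the last joint's range is limited). The gripper opens to 88 mm and grips with 3 to 60 N. Pads are 18 mm wide; open, the fingers measure 123 mm over their backs; the gripper's body (75 mm by 187 mm) begins 45 mm behind the grasp point.
Start: joints at [1.064, 0.264, 1.604, -0, 1.274, -0.037], TCP at [0.306, 0.602, 0.239] pointing down, gripper open.
Joint ranges: [-2.63, 2.63], [-0.94, 2.18], [0.31, 2.57], [-1.31, 4.45], [0, 2.66], [-2.55, 2.55]. Speed limits (rad/s): [2.57, 2.57, 3.14, 3.14, 3.14, 3.14].

INTERFACE

Orientations are given as a unit quaternion [w, x, y, z].
In Python, from plant import robot gives the robot as it stands. The module is installed in compiled form; this text tells all that it offers.
- The arm moves only by the tool arm_command, never from a script. Its argument "motion" is a list of rows, each a list of 3 entries, a list of its own where there are three numbers: the turn, a rotation vector about the world's x, y, z in rad, then the shift along the world's x, y, z in m, then the opening, from -1 (shut) to 1 (fully open), so that 0 is half open. A call has 1 to 20 rows; each row shifts and turns the commanded pose from where the row before left it; what a row does not reach is not made up. A row lasts 1/12 s, in which the tool goes at most 41.7 mm and 7.16 degrees, less where a joint would pass 70% of its speed; a pose out of reach is approached as far as the arm can. A call with a gripper value outside its range is refused whole. The fingers move at their own pace and stop on an object; the grip force is fixed at half the most. Time passes only in rows, so rows that do not move let the fingers close. It gives the time, the measured TCP pose, the force and the opening at its end, in the units of the state.
- robot.get_obs(): the state, without advancing time (a new reading comes with each control period).
- robot.read_camera(name): name is "scene" or "top" or "wrist"; returns a dict with "image" (480x640x3 uint8, blue, green, red), "camera_matrix" (3x3 intrinsics, pixels), "position" and "rotation" of the camera in the world. Camera axes: x right, y up, looking along -z (the intrinsics and any distortion apply to the point x, -y, -z); pixel columns grow to the right and rows downward; lengths in m; the calibration is good to about 2 mm. A picture is of the moment at which its call begins. There is no depth.
- robot.job_done(): hands the job in, once; it reports no verdict.
The state is a dict: "t": time; "q": joint angles; "qd": joint speeds; "joint_torque": joint torques, N m; "position": TCP position; "tcp_rot": TCP orientation; "force": force on the tool from outside, world axes, zero at the start; "wrist_torque": the same for the moment, N m; "grip_width": finger opening in m.
Only numpy, scipy, OpenCV 4.12 (cv2) and the standard library are available. Lean on these libraries where they do the work, as an engineer would, in place of code of your own. Each camera call takes 0.05 s, during which the arm holds its last target.

## Working session

There is one attempt and no reset: what is moved stays moved. The work goes in short steps, Python scripts to look and compute and a tool call to move; the robot and the scene stay as the last step left them, time stands still between calls to the robot, and variables do not carry over. Pictures are saved under pics/ and viewed, and the job is handed in when it is done.

Besides the shell and the picture viewer there is one more tool, called as a command line: name --argument value ..., lists and objects as JSON in quotes. arm_command: Moves the arm, as the interface text tells. Its arguments: {"type":"object","properties":{"motion":{"type":"array","items":{"type":"array"}}},"required":["motion"]}

```bash
mkdir -p pics; cat > h.py <<'E'
import numpy as np, cv2
from plant import robot
def snap(n,f):
    c=robot.read_camera(n); cv2.imwrite('pics/'+f+'.png',c['image'])
    np.savez('pics/'+f+'.npz',**{k:np.array(v) for k,v in c.items()}); return c
def load(f): return dict(np.load('pics/'+f+'.npz'))
def ray(c,u,v):
    K=np.array(c['camera_matrix']);d=np.linalg.solve(K,[u,v,1.]);d=np.array([d[0],-d[1],-d[2]])
    return np.array(c['position']),np.array(c['rotation'])@d
def plane(c,u,v,z):
    p,d=ray(c,u,v);return p+d*(z-p[2])/d[2]
def proj(c,P):
    q=np.array(c['rotation']).T@(np.array(P)-np.array(c['position']));K=np.array(c['camera_matrix'])
    r=K@np.array([q[0],-q[1],-q[2]]);return r[:2]/r[2]
def tri(c1,a,c2,b):
    p,d=ray(c1,*a);q,e=ray(c2,*b);d/=np.linalg.norm(d);e/=np.linalg.norm(e)
    s=np.linalg.lstsq(np.c_[d,-e],q-p,rcond=None)[0];A=p+s[0]*d;B=q+s[1]*e;return (A+B)/2,np.linalg.norm(A-B)
E
python3 - <<'E'
from h import *
for n in ['scene','top','wrist']:
    c=snap(n,n+'0'); print(n,c['position'],c['rotation'],c['camera_matrix'],[k for k in c])
print(robot.get_obs(),robot.pinch_z)
E
```

```text
scene [ 1.22859721 -0.14996036  0.89407934] [0.75095676 0.29195163 0.21036657 0.55369133] [[615.18494496   0.         315.42899725]
 [  0.         615.18494496 250.58160845]
 [  0.           0.           1.        ]] ['image', 'camera_matrix', 'position', 'rotation']
top [0.43217916 0.07769184 1.00516709] [-0.70489691 -0.04428834  0.05035595  0.70613254] [[526.02901622   0.         321.99039569]
 [  0.         526.02901622 236.66908359]
 [  0.           0.           1.        ]] ['image', 'camera_matrix', 'position', 'rotation']
wrist [0.2445702  0.6322145  0.38524201] [ 0.84485795 -0.11284794 -0.06848161  0.51845024] [[346.59907442   0.         326.12795377]
 [  0.         346.59907442 238.42329379]
 [  0.           0.           1.        ]] ['image', 'camera_matrix', 'position', 'rotation']
{'t': 0.15, 'q': array([ 1.06410816e+00,  2.64558670e-01,  1.60506154e+00, -2.04508474e-05,
        1.27368923e+00, -3.69042145e-02]), 'qd': array([ 0.00038368, -0.00287612, -0.00143407, -0.00064689,  0.00019337,
        0.00027568]), 'joint_torque': array([ 3.41888417e-04, -5.02849495e+01, -3.57467365e+01,  7.27799744e-02,
        2.50173704e-02, -8.27007216e-05]), 'position': array([0.30531155, 0.6013888 , 0.23768779]), 'tcp_rot': array([ 0.68753322,  0.16398189,  0.6878458 , -0.165155  ]), 'force': array([ 0.25959597, -0.2655267 , -1.14597657]), 'wrist_torque': array([-0.01109318, -0.00208019, -0.0229459 ]), 'grip_width': 0.08814231709680338} 0.0187
```

View pics/scene0.png

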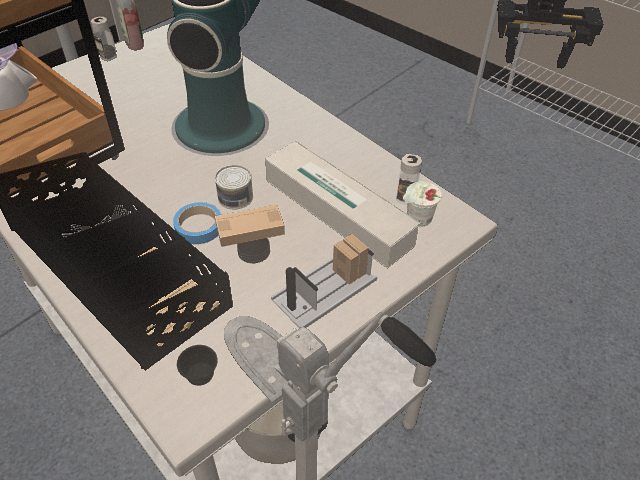

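View pics/top0.png

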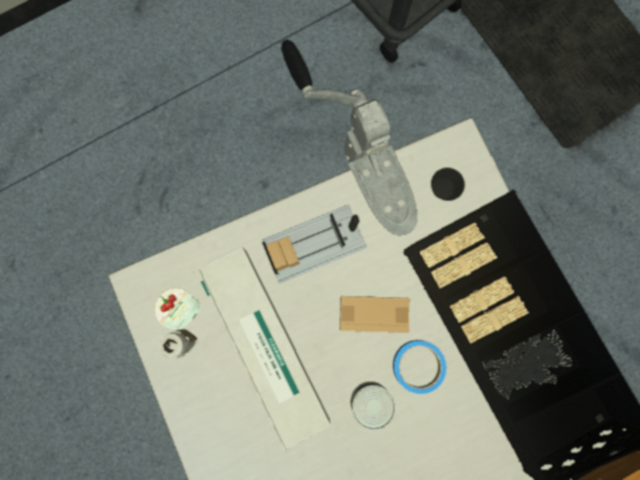

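View pics/wrist0.png

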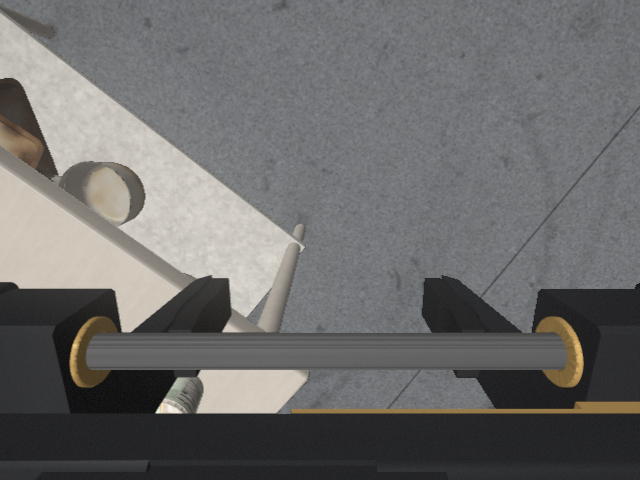

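```bash
python3 - <<'E'
s=open('h.py').read()
s=s.replace("def snap","from scipy.spatial.transform import Rotation as R_\ndef RM(c): return R_.from_quat(np.array(c['rotation']),scalar_first=True).as_matrix()\ndef snap").replace("np.array(c['rotation'])@d","RM(c)@d").replace("np.array(c['rotation']).T","RM(c).T")
open('h.py','w').write(s)
E
python3 - <<'E'
from h import *
c=load('top0');i=c['image'][190:350,250:430];cv2.imwrite('pics/tz.png',cv2.resize(i,None,fx=4,fy=3.75 and 4,interpolation=cv2.INTER_CUBIC)[:600])
c=load('scene0');i=c['image'][190:340,190:390];cv2.imwrite('pics/sz.png',cv2.resize(i,None,fx=4,fy=4,interpolation=cv2.INTER_CUBIC))
c=load('top0')
for n,u,v,z in [('rackcorner',265,240,0),('cup',448,183,.03),('carton',375,314,.085),('tub',178,308,.07)]: print(n,plane(c,u,v,z).round(3))
print(R_.from_quat(robot.get_obs()['tcp_rot'],scalar_first=True).as_matrix().round(3))
E
```

```text
rackcorner [0.561 0.179 0.   ]
cup [ 0.666 -0.171  0.03 ]
carton [ 0.421 -0.022  0.085]
tub [0.432 0.323 0.07 ]
[[-0.001  0.453  0.892]
 [-0.002  0.892 -0.453]
 [-1.    -0.002 -0.   ]]
```

View pics/tz.png

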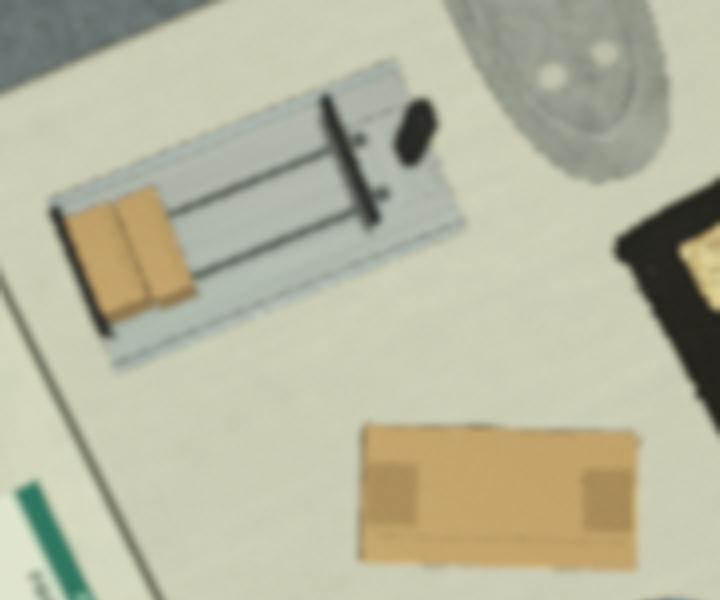

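View pics/sz.png

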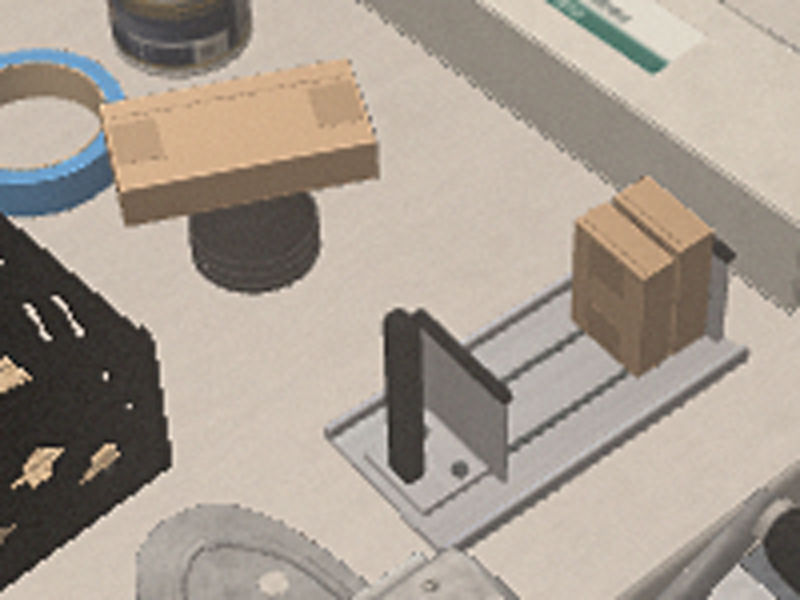

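```bash
python3 - <<'E'
from h import *
c=load('top0');s=load('scene0')
def mask(c,roi):
    h=cv2.cvtColor(c['image'],cv2.COLOR_BGR2HSV);m=cv2.inRange(h,(8,70,90),(25,255,255));k=np.zeros_like(m);x,y,w,hh=roi;k[y:y+hh,x:x+w]=m[y:y+hh,x:x+w]
    k=cv2.morphologyEx(k,cv2.MORPH_CLOSE,np.ones((5,5),np.uint8));cs=cv2.findContours(k,0,2)[0];return max(cs,key=cv2.contourArea)
ct=mask(c,(330,285,90,60));r=cv2.minAreaRect(ct);B=cv2.boxPoints(r);print('carton px',r)
P=np.array([plane(c,u+.0,v+.0,.085) for u,v in B]);print(P.round(4),P.mean(0).round(4))
for a in range(4):
    d=P[(a+1)%4]-P[a];print(np.linalg.norm(d).round(4),np.degrees(np.arctan2(d[1],d[0])).round(1))
cs=mask(s,(205,200,90,50));ap=cv2.approxPolyDP(cs,3,True)[:,0];print('scene carton poly',ap.tolist())
print(s['image'].shape,[plane(s,u,v,.085).round(4).tolist() for u,v in ap])
ca=mask(c,(262,230,40,45));print('short',cv2.minAreaRect(ca))
# rack corners top
for n,(u,v) in dict(lt=(262.5,240),lb=(279.5,282),rt=(348.75,205),rb=(366.5,246.25)).items(): print(n,plane(c,u,v,.009).round(4))
S=lambda a,b:(190+a/4,190+b/4)
T=lambda a,b:(250+a/4,190+b/4)
for n,a,b in [('crate corner',T(620,245),S(150,330)),('post top',T(424,110),S(397,315)),('plate top L',T(327,97),S(508,400)),('plate top R',T(373,224),S(420,312)),('fixed top far',T(55,210),S(730,255)),('rack rt',T(395,62),S(447,548)),('rack rb',T(465,226),S(328,432)),('rack lt',T(50,202),S(746,352)),
 ('tallL', T(362,426),S(378,143) ),('c2',T(637,434),S(124,191)),('c3',T(636,568),S(102,104)),('c4',T(361,564),S(349,62)),('boxcorner',(245,250),(414,235)),('juicer',(372,103),(295,335))]:
    p,e=tri(c,a,s,b);print(n,p.round(4),'gap',e.round(4))
E
```

```text
carton px ((374.2185363769531, 314.0068054199219), (68.7164535522461, 34.54563522338867), 1.7899105548858643)
[[ 0.3934  0.0401  0.085 ]
 [ 0.4526  0.0378  0.085 ]
 [ 0.4486 -0.0817  0.085 ]
 [ 0.3894 -0.0784  0.085 ]] [ 0.421  -0.0206  0.085 ]
0.0592 -2.2
0.1196 -91.9
0.0593 176.8
0.1186 88.1
scene carton poly [[205, 206], [205, 213], [215, 219], [211, 226], [217, 226], [221, 245], [283, 233], [276, 205], [243, 210], [241, 205], [237, 206], [241, 207], [240, 212], [216, 215]]
(480, 640, 3) [[0.3606, -0.0918, 0.085], [0.3794, -0.0953, 0.085], [0.4005, -0.0804, 0.085], [0.4164, -0.091, 0.085], [0.4196, -0.0804, 0.085], [0.4685, -0.0829, 0.085], [0.4721, 0.0309, 0.085], [0.3971, 0.0376, 0.085], [0.3922, -0.0254, 0.085], [0.3778, -0.026, 0.085], [0.3783, -0.0338, 0.085], [0.3831, -0.0272, 0.085], [0.3958, -0.0319, 0.085], [0.3907, -0.0766, 0.085]]
short ((281.9827575683594, 253.7069091796875), (29.896949768066406, 24.697479248046875), 68.19859313964844)
lt [0.5601 0.1825 0.009 ]
lb [0.4802 0.1494 0.009 ]
rt [0.6279 0.0172 0.009 ]
rb [ 0.5479 -0.0159  0.009 ]
crate corner [ 0.53   -0.0812  0.0777] gap 0.0071
post top [0.5848 0.0117 0.1176] gap 0.0001
plate top L [0.6005 0.0535 0.0645] gap 0.0039
plate top R [0.5421 0.0321 0.0648] gap 0.0018
fixed top far [0.5491 0.1759 0.0631] gap 0.0029
rack rt [0.6278 0.0183 0.0065] gap 0.0025
rack rb [ 0.5483 -0.0148  0.0036] gap 0.0024
rack lt [0.5603 0.1844 0.004 ] gap 0.003
tallL [0.4515 0.0384 0.0815] gap 0.0017
c2 [ 0.4479 -0.0807  0.0825] gap 0.0034
c3 [ 0.3903 -0.0791  0.0829] gap 0.0028
c4 [0.3922 0.0397 0.0787] gap 0.0029
boxcorner [0.5424 0.2298 0.0868] gap 0.0532
juicer [ 0.7607 -0.0194  0.1844] gap 0.0161
```

arm_command --motion '[[[0,0,-0.081],[0.0085,-0.0373,0],1],[[0,0,-0.081],[0.0085,-0.0373,0],1],[[0,0,-0.081],[0.0085,-0.0373,0],1],[[0,0,-0.081],[0.0085,-0.0373,0],1],[[0,0,-0.081],[0.0085,-0.0373,0],1],[[0,0,-0.081],[0.0085,-0.0373,0],1],[[0,0,-0.081],[0.0085,-0.0373,0],1],[[0,0,-0.081],[0.0085,-0.0373,0],1],[[0,0,-0.081],[0.0085,-0.0373,0],1],[[0,0,-0.081],[0.0085,-0.0373,0],1],[[0,0,-0.081],[0.0085,-0.0373,0],1],[[0,0,-0.081],[0.0085,-0.0373,0],1],[[0,0,-0.081],[0.0085,-0.0373,0],1],[[0,0,-0.081],[0.0085,-0.0373,0],1]]'

```text
t: 1.32
position: [0.4243, 0.0779, 0.2387]
tcp_rot: [0.491, 0.509, 0.491, -0.509]
force: [0.1, 1.0, 0.8]
grip_width: 0.0882
```

```bash
cat >> h.py <<'E'
def st(tgt=None,w=None,a=None):
    # tgt grasp point; w jaw yaw deg; a tilt deg (rotation about jaw axis from straight down)
    o=robot.get_obs();R=R_.from_quat(o['tcp_rot'],scalar_first=True);M=R.as_matrix()
    print('t',round(o['t'],2),'tcp',o['position'].round(4),'grasp',(o['position']-M[:,0]*.0187).round(4),'tool',M[:,0].round(3),'jaw',M[:,1].round(3),'F',o['force'].round(1),'g',round(o['grip_width'],4));print('q',o['q'].round(3))
    if tgt is not None:
        W=np.radians(w);y=np.array([np.cos(W),np.sin(W),0]);x=R_.from_rotvec(y*np.radians(a)).apply([0,0,-1])
        G=np.c_[x,y,np.cross(x,y)];d=R_.from_matrix(G@M.T).as_rotvec()
        print('turn',d.round(4),'shift',(np.array(tgt)+.0187*x-o['position']).round(4))
E
python3 - <<'E'
from h import *
st([.422,.0124+.035,.073+.04],-2,-45)
E
```

```text
t 1.32 tcp [0.4243 0.0779 0.2387] grasp [0.4243 0.0779 0.2574] tool [ 0.  0. -1.] jaw [ 0.999 -0.037  0.   ] F [0.1 1.  0.8] g 0.0882
q [ 0.124 -0.214  2.093  0.     1.262  0.16 ]
turn [-0.785   0.0285  0.0016] shift [-0.0028 -0.0437 -0.1389]
```

arm_command --motion '[[[-0.0981,0.0036,0],[0,-0.003,-0.005],1],[[-0.0981,0.0036,0],[0,-0.003,-0.005],1],[[-0.0981,0.0036,0],[0,-0.003,-0.005],1],[[-0.0981,0.0036,0],[0,-0.003,-0.005],1],[[-0.0981,0.0036,0],[0,-0.003,-0.005],1],[[-0.0981,0.0036,0],[0,-0.003,-0.005],1],[[-0.0981,0.0036,0],[0,-0.003,-0.005],1],[[-0.0981,0.0036,0],[0,-0.003,-0.005],1],[[0,0,0],[0,0,0],1]]'

```text
t: 2.07
position: [0.4228, 0.0561, 0.1951]
tcp_rot: [-0.642, -0.27, -0.268, 0.666]
force: [-0.4, 0.3, -0.7]
grip_width: 0.0881
```

```bash
python3 - <<'E'
from h import *
st([.422,.0124,.073],-2,-45)
c=snap('wrist','w1');c=snap('scene','s1')
E
```

```text
t 2.07 tcp [0.4228 0.0561 0.1951] grasp [0.4234 0.0694 0.2082] tool [-0.029 -0.711 -0.703] jaw [ 0.999 -0.031 -0.01 ] F [-0.4  0.3 -0.7] g 0.0881
q [ 0.556  0.121  2.061 -0.631  1.495  0.81 ]
turn [ 0.0054 -0.01   -0.0035] shift [-0.0013 -0.0569 -0.1353]
```

View pics/w1.png

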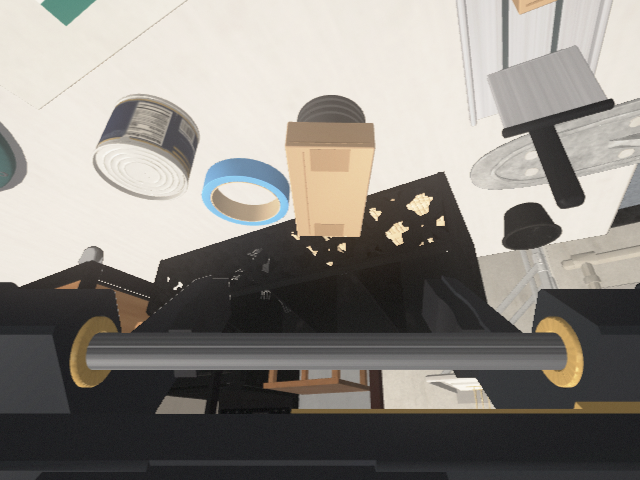

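View pics/s1.png

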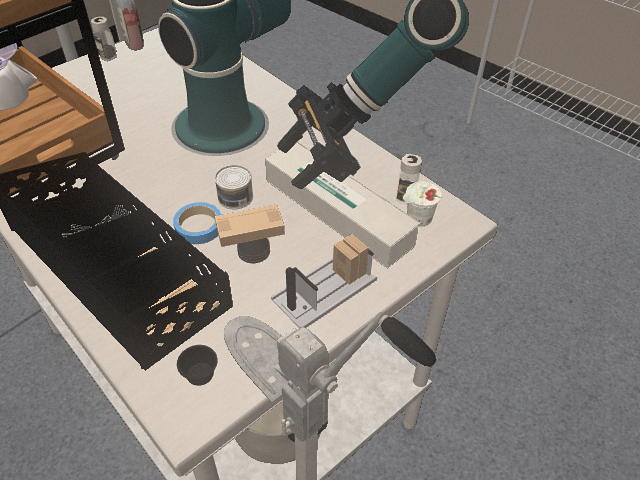

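```bash
python3 - <<'E'
from h import *
c=load('w1');print(plane(c,287,147,.085),plane(c,375,148,.085),plane(c,298,236,.085),plane(c,363,237,.085))
E
```

```text
[0.39390908 0.03716513 0.085     ] [0.45256545 0.03493657 0.085     ] [ 0.3890625  -0.08169137  0.085     ] [ 0.45181749 -0.08460755  0.085     ]
```

arm_command --motion '[[[0.001,-0.002,-0.001],[0,0,-0.02],1],[[0.001,-0.002,-0.001],[0,0,-0.02],1],[[0.001,-0.002,-0.001],[0,0,-0.02],1],[[0.001,-0.002,-0.001],[0,0,-0.018],1],[[0.001,-0.002,0],[0,-0.012,-0.012],1],[[0,0,0],[0,-0.012,-0.012],1],[[0,0,0],[0,-0.012,-0.012],1],[[0,0,0],[0,-0.012,-0.012],1],[[0,0,0],[-0.001,-0.01,-0.009],1],[[0,0,0],[0,0,0],1],[[0,0,0],[0,0,0],1]]'

```text
t: 3.08
position: [0.4236, -0.0029, 0.0644]
tcp_rot: [-0.64, -0.281, -0.265, 0.664]
force: [0.6, -0.1, 0.9]
grip_width: 0.0878
```

```bash
python3 - <<'E'
from h import *
st([.4225,.011,.073],-2,-45)
c=snap('wrist','w2');c=snap('scene','s2')
E
```

```text
t 3.08 tcp [ 0.4236 -0.0029  0.0644] grasp [0.424  0.0102 0.0777] tool [-0.022 -0.702 -0.712] jaw [ 0.999 -0.04   0.008] F [ 0.6 -0.1  0.9] g 0.0878
q [ 0.45   0.265  2.192 -0.725  1.218  0.942]
turn [-0.0063  0.0083  0.0052] shift [-0.0016  0.0007 -0.0046]
```

View pics/w2.png

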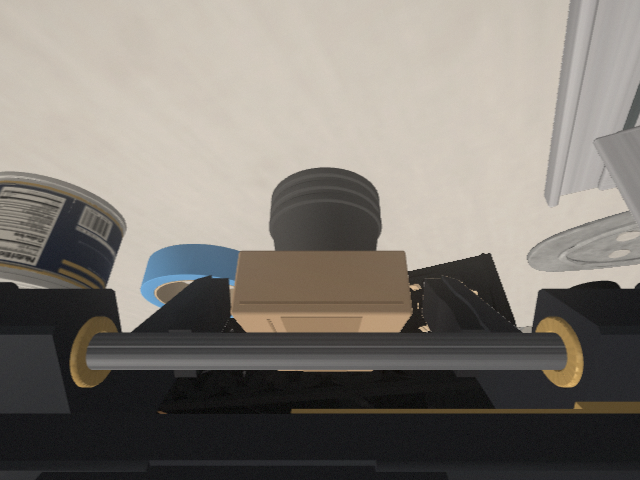

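View pics/s2.png

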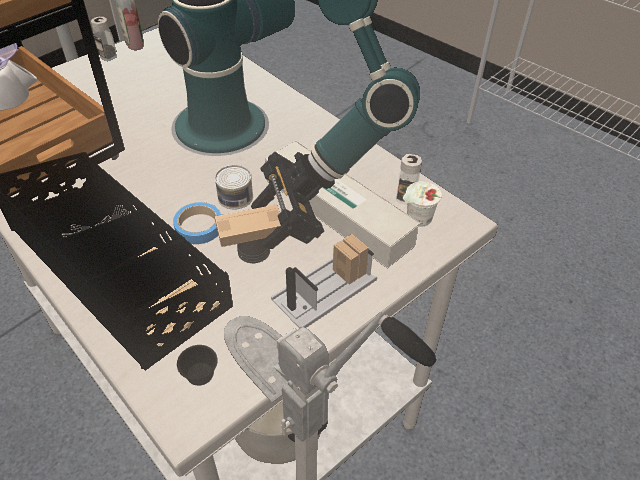

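arm_command --motion '[[[-0.006,0.008,0.005],[-0.0015,0,-0.0045],1],[[0,0,0],[0,0,0],1],[[0,0,0],[0,0,0],-0.2],[[0,0,0],[0,0,0],-0.6],[[0,0,0],[0,0,0],-1],[[0,0,0],[0,0,0],-1],[[0,0,0],[0,0,0],-1],[[0,0,0],[0,0,0],-1],[[0,0,0],[0,0,0],-1],[[0,0,0],[0,0,0],-1]]'

```text
t: 4.02
position: [0.4222, -0.0022, 0.0592]
tcp_rot: [-0.642, -0.275, -0.266, 0.664]
force: [1.0, 0.8, 1.4]
grip_width: 0.0599
```

```bash
python3 - <<'E'
from h import *
st([.4225,.011,.073],-2,-45)
E
```

```text
t 4.02 tcp [ 0.4222 -0.0022  0.0592] grasp [0.4226 0.011  0.0724] tool [-0.024 -0.707 -0.707] jaw [ 0.999 -0.033 -0.   ] F [1.  0.8 1.4] g 0.0599
q [ 0.455  0.278  2.193 -0.729  1.216  0.945]
turn [ 0.0006 -0.0004 -0.0018] shift [-0.0001  0.      0.0005]
```

arm_command --motion '[[[0,0,0],[0,0,0.01],-1],[[0,0,0],[0,0,0.02],-1],[[0,0,0],[0,0,0.03],-1],[[0,0,0],[0,0,0.03],-1],[[0,0,0],[0,0,0.03],-1],[[0,0,0],[0,0,0.025],-1],[[0,0,0],[0,0,0.01],-1]]'

```text
t: 4.6
position: [0.4235, -0.0019, 0.2182]
tcp_rot: [-0.643, -0.277, -0.265, 0.663]
force: [1.4, 0.7, -0.7]
grip_width: 0.0598
```

arm_command --motion '[[[0.0982,-0.0033,0],[0.006,0.004,0],-1],[[0.0982,-0.0033,0],[0.006,0.004,0],-1],[[0.0982,-0.0033,0],[0.006,0.004,0],-1],[[0.0982,-0.0033,0],[0.006,0.004,0],-1],[[0.0982,-0.0033,0],[0.006,0.004,0],-1],[[0.0982,-0.0033,0],[0.006,0.004,0],-1],[[0.0982,-0.0033,0],[0.006,0.004,0],-1],[[0.0982,-0.0033,0],[0.006,0.004,0],-1],[[0.0982,-0.0033,0],[0.006,0.004,0],-1],[[0.0982,-0.0033,0],[0.006,0.004,0],-1],[[0.0982,-0.0033,0],[0.006,0.004,0],-1],[[0.0982,-0.0033,0],[0.006,0.004,0],-1],[[0.0982,-0.0033,0],[0.006,0.004,0],-1],[[0.0982,-0.0033,0],[0.006,0.004,0],-1],[[0.0982,-0.0033,0],[0.006,0.004,0],-1],[[0.0982,-0.0033,0],[0.006,0.004,0],-1]]'

```text
t: 5.93
position: [0.5182, 0.0612, 0.2142]
tcp_rot: [0.265, 0.665, 0.643, -0.273]
force: [-0.3, 0.3, -2.1]
grip_width: 0.0597
```

```bash
python3 - <<'E'
from h import *
st([.5432,.1097,.20],22.3,45)
c=snap('wrist','w3');c=snap('scene','s3')
E
```

```text
t 5.93 tcp [0.5182 0.0612 0.2142] grasp [0.5177 0.0479 0.2273] tool [ 0.025  0.71  -0.704] jaw [ 0.999 -0.034  0.001] F [-0.3  0.3 -2.1] g 0.0597
q [-0.386  0.125  2.015  0.744  1.397 -0.64 ]
turn [-4.800e-03  2.000e-04  4.232e-01] shift [ 0.02    0.0607 -0.0274]
```

View pics/s3.png

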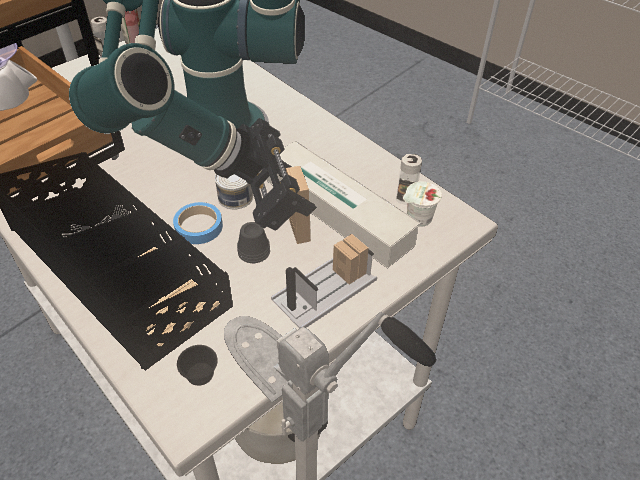

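View pics/w3.png

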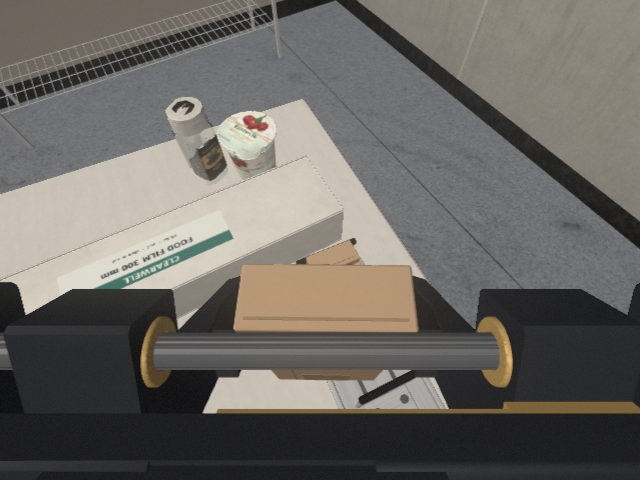

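arm_command --motion '[[[0,0,0.07],[0.0033,0.009,0],-1],[[0,0,0.07],[0.0033,0.009,0],-1],[[0,0,0.07],[0.0033,0.009,0],-1],[[0,0,0.07],[0.0033,0.009,0],-1],[[0,0,0.07],[0.0033,0.009,0],-1],[[0,0,0.07],[0.0033,0.009,0],-1],[[0,0,0],[0,0,0],-1],[[0,0,0],[0,0,0],-1]]'

```text
t: 6.7
position: [0.5377, 0.1165, 0.2141]
tcp_rot: [0.318, 0.515, 0.767, -0.214]
force: [0.4, -0.3, -0.1]
grip_width: 0.06
```

```bash
python3 - <<'E'
from h import *
st([.5432,.1097,.20],22.3,45)
c=snap('wrist','w4');c=snap('scene','s4');c=snap('top','t4')
t=load('top0');T=lambda a,b:(250+a/4,190+b/4)
O=np.array([.562,.0639]);rx=np.array([np.cos(np.radians(112.3)),np.sin(np.radians(112.3))]);ry=np.array([-rx[1],rx[0]])
for n,p,z in [('b near far-y',T(155,186),.074),('b near',T(196,294),.074),('ab far',T(117,203),.076),('ab',T(148,303),.076),('a',T(67,215),.078),('a2',T(108,322),.078),('post',T(424,102),.1155),('post2',T(436,118),.1155)]:
    P=plane(t,*p,z)[:2];print(n,P.round(4),'rack',((P-O)@rx).round(4),((P-O)@ry).round(4))
i=load('scene0')['image'];
c=load('s4');i=c['image'][130:330,200:440];cv2.imwrite('pics/s4z.png',cv2.resize(i,None,fx=3,fy=3,interpolation=cv2.INTER_CUBIC))
E
```

```text
t 6.7 tcp [0.5377 0.1165 0.2141] grasp [0.5427 0.1042 0.2273] tool [-0.268  0.653 -0.708] jaw [ 0.926  0.379 -0.   ] F [ 0.4 -0.3 -0.1] g 0.06
q [-0.206  0.295  1.804  0.625  1.555 -0.773]
turn [0.0019 0.0003 0.0008] shift [ 0.0005  0.0055 -0.0273]
b near far-y [0.558  0.1289] rack 0.0616 -0.021
b near [0.5097 0.1104] rack 0.0629 0.0307
ab far [0.5501 0.1456] rack 0.0801 -0.02
ab [0.5056 0.1315] rack 0.084 0.0265
a [0.5446 0.1676] rack 0.1026 -0.0232
a2 [0.4971 0.149 ] rack 0.1034 0.0278
post [0.5887 0.0114] rack -0.0587 -0.0048
post2 [0.5817 0.0064] rack -0.0607 0.0036
```

View pics/s4z.png

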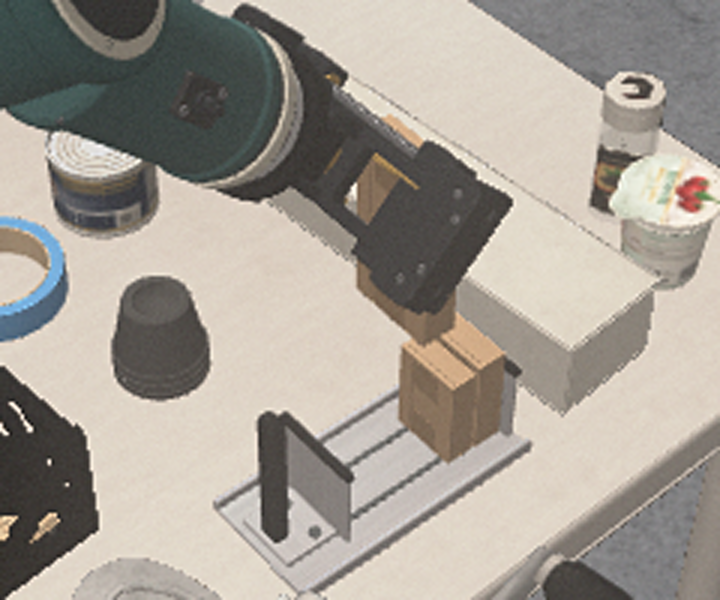

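View pics/w4.png

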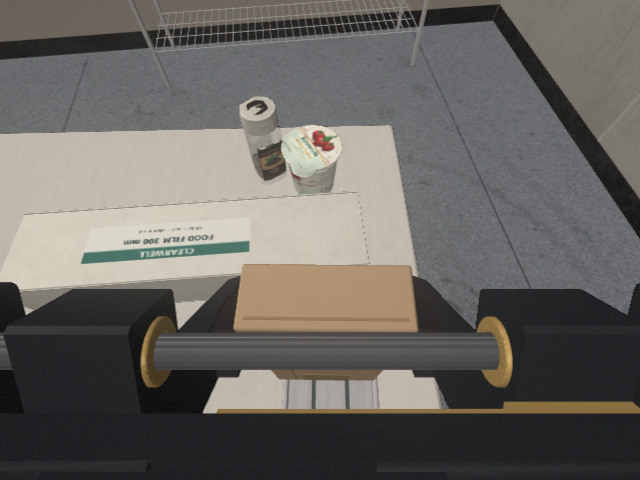

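```bash
cat >> h.py <<'E'
O=np.array([.562,.0639]);rx=np.array([np.cos(np.radians(112.3)),np.sin(np.radians(112.3))]);ry=np.array([-rx[1],rx[0]])
E
python3 - <<'E'
from h import *
s=load('s4')
for g in [.031,.032]:
  for a in (-.012,.012):
    for b in (-.03,.03):
      for z in (.2273-g-.06,.2273-g+.06):
        P=np.r_[np.array([.5427,.1042])+a*rx+b*ry,z];u=proj(s,P);print(g,a,b,round(z,3),'zoom',((u-[200,130])*3).round(0))
w=load('w4')
# top end edges of carton in wrist view
for u in [(242,265),(411,265),(415,331),(235,331)]: 
    P=plane(w,*u,.2273+.028);print(P.round(4),((P[:2]-O)@rx).round(4),((P[:2]-O)@ry).round(4))
print(((np.array([.5427,.1042])-O)@rx),((np.array([.5427,.1042])-O)@ry))
E
```

```text
0.031 -0.012 -0.03 0.136 zoom [422. 345.]
0.031 -0.012 -0.03 0.256 zoom [431. 185.]
0.031 -0.012 0.03 0.136 zoom [353. 285.]
0.031 -0.012 0.03 0.256 zoom [356. 126.]
0.031 0.012 -0.03 0.136 zoom [454. 325.]
0.031 0.012 -0.03 0.256 zoom [466. 166.]
0.031 0.012 0.03 0.136 zoom [385. 267.]
0.031 0.012 0.03 0.256 zoom [390. 107.]
0.032 -0.012 -0.03 0.135 zoom [422. 346.]
0.032 -0.012 -0.03 0.255 zoom [431. 187.]
0.032 -0.012 0.03 0.135 zoom [353. 287.]
0.032 -0.012 0.03 0.255 zoom [356. 127.]
0.032 0.012 -0.03 0.135 zoom [454. 326.]
0.032 0.012 -0.03 0.255 zoom [466. 167.]
0.032 0.012 0.03 0.135 zoom [385. 268.]
0.032 0.012 0.03 0.255 zoom [390. 109.]
[0.5102 0.1029 0.2553] 0.0558 0.0331
[0.5656 0.1256 0.2553] 0.0557 -0.0267
[0.573  0.1034 0.2553] 0.0323 -0.0251
[0.5195 0.0815 0.2553] 0.0324 0.0326
0.04460945552985686 0.002564464335826781
```

```bash
python3 - <<'E'
from h import *
s=load('s4')
for n,p,z in [('b left top',(401,345),.074),('b near top',(448,393),.074),('b bottom near',(446,459),.004),('b bot left',(400,412),.004),('a far top',(504,351),.078)]:
    P=plane(s,p[0]/3+200,p[1]/3+130,z);print(n,((P[:2]-O)@rx).round(4),((P[:2]-O)@ry).round(4))
E
```

```text
b left top 0.0624 0.0222
b near top 0.0587 -0.0246
b bottom near 0.0649 -0.0209
b bot left 0.0679 0.0264
a far top 0.1046 -0.0234
```

arm_command --motion '[[[0,0,0],[0,0,-0.01],-1],[[0,0,0],[0,0,-0.02],-1],[[0,0,0],[0,0,-0.02],-1],[[0,0,0],[0,0,-0.02],-1],[[0,0,0],[0,0,-0.02],-1],[[0,0,0],[0,0,-0.02],-1],[[0,0,0],[0,0,-0.01],-1],[[0,0,0],[0,0,0],-1],[[0,0,0],[0,0,0],-1],[[0,0,0],[0,0,0],-1]]'

```text
t: 7.68
position: [0.5385, 0.1154, 0.0951]
tcp_rot: [0.318, 0.516, 0.766, -0.213]
force: [-0.0, 0.1, -0.6]
grip_width: 0.0598
```

```bash
python3 - <<'E'
from h import *
st(np.r_[O+.0485*rx+.002*ry,.0965],22.3,45)
c=snap('scene','s5')
i=c['image'][130:330,200:440];cv2.imwrite('pics/s5z.png',cv2.resize(i,None,fx=3,fy=3,interpolation=cv2.INTER_CUBIC))
E
```

```text
t 7.68 tcp [0.5385 0.1154 0.0951] grasp [0.5434 0.1031 0.1083] tool [-0.265  0.655 -0.707] jaw [0.926 0.377 0.002] F [-0.   0.1 -0.6] g 0.0598
q [-0.209  0.438  1.865  0.638  1.391 -0.896]
turn [-0.0006  0.0015  0.0029] shift [-0.0017  0.0049 -0.0118]
```

View pics/s5z.png

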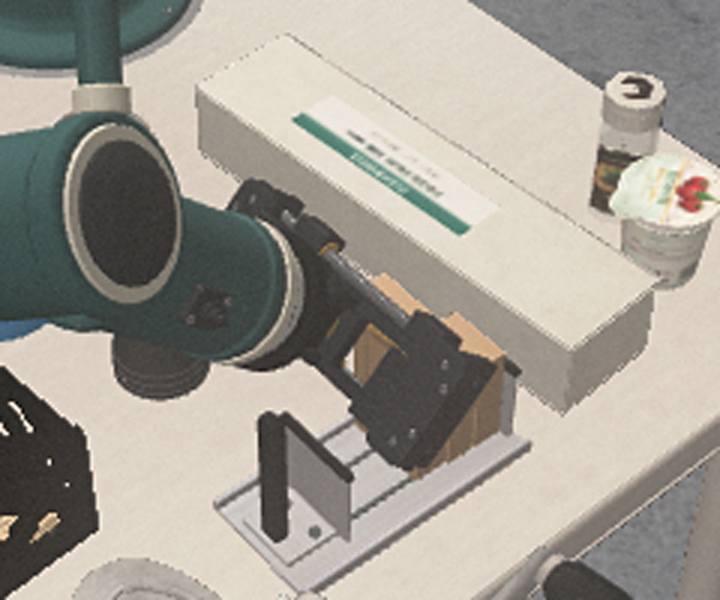

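arm_command --motion '[[[0,0,0.001],[-0.0005,0.0013,0],-1],[[0,0,0.001],[-0.0005,0.0013,0],-1],[[0,0,0.001],[-0.0005,0.0013,0],-1],[[0,0,0],[0,0.001,0],-1],[[0,0,0],[0,0,-0.003],-1],[[0,0,0],[0,0,-0.003],-1],[[0,0,0],[0,0,-0.002],-1],[[0,0,0],[0,0,0],-1],[[0,0,0],[0,0,0],-1]]'

```text
t: 8.48
position: [0.5361, 0.1206, 0.0858]
tcp_rot: [0.317, 0.514, 0.768, -0.213]
force: [-0.0, -0.4, -1.0]
grip_width: 0.0597
```

```bash
python3 - <<'E'
from h import *
st(np.r_[O+.0485*rx+.002*ry,.0965],22.3,45)
E
```

```text
t 8.48 tcp [0.5361 0.1206 0.0858] grasp [0.5412 0.1083 0.099 ] tool [-0.269  0.655 -0.706] jaw [ 0.925  0.38  -0.   ] F [-0.  -0.4 -1. ] g 0.0597
q [-0.201  0.449  1.872  0.642  1.377 -0.902]
turn [-0.0008 -0.0005 -0.0007] shift [ 0.0006 -0.0003 -0.0025]
```

Now down in 1 mm steps until contact.

arm_command --motion '[[[0,0,0],[0,0,-0.001],-1],[[0,0,0],[0,0,0],-1],[[0,0,0],[0,0,0],-1]]'

```text
t: 8.73
position: [0.5364, 0.1205, 0.0852]
tcp_rot: [0.318, 0.514, 0.767, -0.213]
force: [0.0, 0.6, -1.8]
grip_width: 0.0596
```

arm_command --motion '[[[0,0,0],[0,0,-0.001],-1],[[0,0,0],[0,0,0],-1],[[0,0,0],[0,0,0],-1]]'

```text
t: 8.98
position: [0.5363, 0.1206, 0.0842]
tcp_rot: [0.318, 0.514, 0.768, -0.213]
force: [-0.2, -0.4, 0.1]
grip_width: 0.0596
```

arm_command --motion '[[[0,0,0],[0,0,-0.001],-1],[[0,0,0],[0,0,0],-1],[[0,0,0],[0,0,0],-1]]'

```text
t: 9.23
position: [0.5365, 0.1207, 0.0839]
tcp_rot: [0.318, 0.514, 0.768, -0.212]
force: [-0.7, 0.1, 4.2]
grip_width: 0.0594
```

arm_command --motion '[[[0,0,0],[0,0,-0.0005],-1],[[0,0,0],[0,0,0],-1],[[0,0,0],[0,0,0],0.4],[[0,0,0],[0,0,0],0.6],[[0,0,0],[0,0,0],0.8],[[0,0,0],[0,0,0],1],[[0,0,0],[0,0,0],1],[[0,0,0],[0,0,0],1]]'

```text
t: 9.9
position: [0.5363, 0.1206, 0.0825]
tcp_rot: [0.318, 0.514, 0.768, -0.213]
force: [0.5, 1.2, -0.5]
grip_width: 0.0877
```

```bash
python3 - <<'E'
from h import *
st()
c=snap('wrist','w6');c=snap('scene','s6')
i=c['image'][130:330,200:440];cv2.imwrite('pics/s6z.png',cv2.resize(i,None,fx=3,fy=3,interpolation=cv2.INTER_CUBIC))
E
```

```text
t 9.9 tcp [0.5363 0.1206 0.0825] grasp [0.5413 0.1083 0.0957] tool [-0.269  0.654 -0.707] jaw [0.925 0.38  0.   ] F [ 0.5  1.2 -0.5] g 0.0877
q [-0.2    0.453  1.873  0.643  1.372 -0.906]
```

View pics/s6z.png

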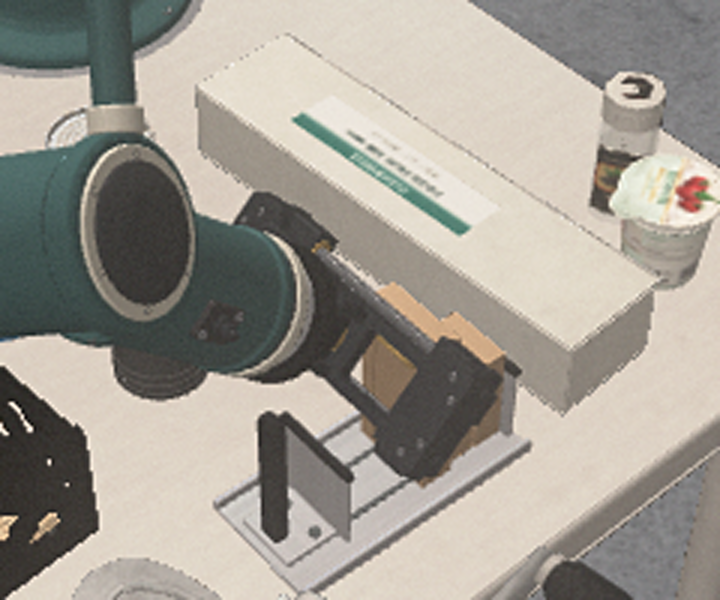

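View pics/w6.png

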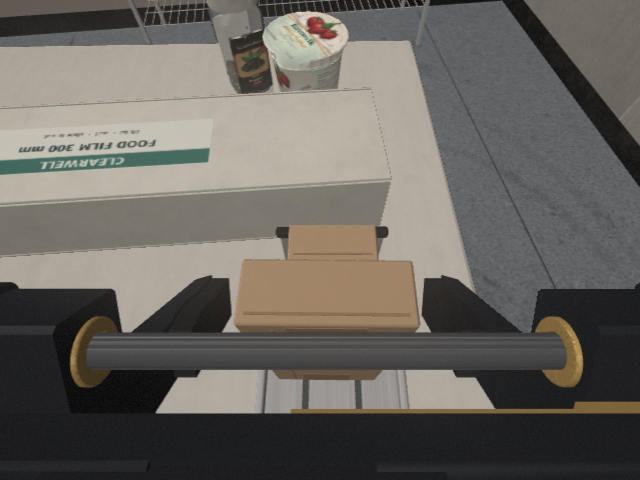

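```bash
python3 - <<'E'
from h import *
w=load('w6')
for n,u,z in [('tall far',(243,261),.124),('tall far',(411,261),.124),('tall near',(237,322),.124),('tall near',(417,322),.124),('a',(289.5,226),.078),('a',(377.5,225),.078),('plate',(277,231),.069),('plate',(388,231),.069),('lipL',(265,380),.01),('lipR',(404,380),.01)]:
    P=plane(w,*u,z);print(n,((P[:2]-O)@rx).round(4),((P[:2]-O)@ry).round(4))
E
```

```text
tall far 0.0614 0.0326
tall far 0.0614 -0.0271
tall near 0.0394 0.0319
tall near 0.0395 -0.0264
a 0.1047 0.0226
a 0.1054 -0.0244
plate 0.107 0.0305
plate 0.1071 -0.0315
lipL 0.0372 0.04
lipR 0.0373 -0.0442
```

arm_command --motion '[[[0,0,0],[0,0,0],0.5],[[0,0,0],[0,0,0],0],[[0,0,0],[0,0,0],-1],[[0,0,0],[0,0,0],-1],[[0,0,0],[0,0,0],-1],[[0,0,0],[0,0,0],-1],[[0,0,0],[0,0,0],-1],[[0,0,0],[0,0,0.0015],-1],[[0,0,0],[0,0,0],-1],[[0,0,0],[0.001,0.0004,0],-1],[[0,0,0],[0.001,0.0004,0],-1],[[0,0,0],[0.001,0.0004,0],-1],[[0,0,0],[0,0,0],-1],[[0,0,0],[0,0,0],-1]]'

```text
t: 11.17
position: [0.5394, 0.1218, 0.0842]
tcp_rot: [0.318, 0.514, 0.768, -0.213]
force: [-0.2, -0.3, -0.2]
grip_width: 0.06
```

arm_command --motion '[[[0,0,0],[0,0,-0.001],-1],[[0,0,0],[0,0,-0.0005],-1],[[0,0,0],[0,0,0],-1],[[0,0,0],[0,0,0],0.4],[[0,0,0],[0,0,0],0.6],[[0,0,0],[0,0,0],0.8],[[0,0,0],[0,0,0],1],[[0,0,0],[0,0,0],1],[[0,0,0],[0,0,0],1]]'

```text
t: 11.92
position: [0.5394, 0.1218, 0.0827]
tcp_rot: [0.318, 0.514, 0.767, -0.213]
force: [-0.6, 0.1, -0.2]
grip_width: 0.0881
```

```bash
python3 - <<'E'
from h import *
st()
c=snap('wrist','w7')
E
```

```text
t 11.92 tcp [0.5394 0.1218 0.0827] grasp [0.5444 0.1095 0.096 ] tool [-0.269  0.654 -0.707] jaw [0.925 0.38  0.001] F [-0.6  0.1 -0.2] g 0.0881
q [-0.198  0.457  1.866  0.644  1.372 -0.903]
```

View pics/w7.png

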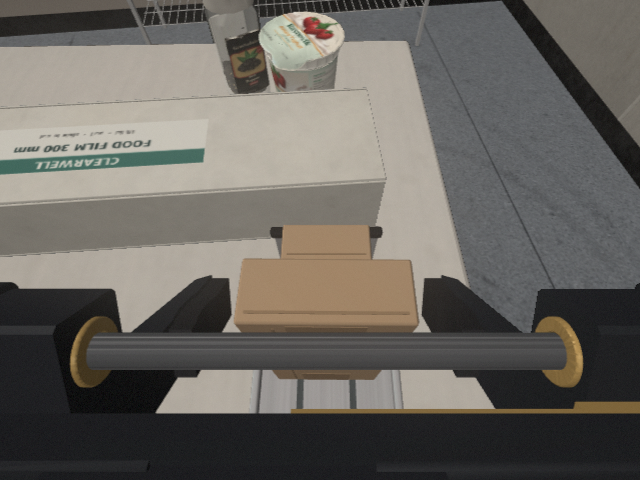

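arm_command --motion '[[[0,0,0],[0.0027,-0.0065,0.007],1],[[0,0,0],[0.0054,-0.013,0.014],1],[[0,0,0],[0.0054,-0.013,0.014],1],[[0,0,0],[0.0054,-0.013,0.014],1],[[0,0,0],[0.0054,-0.013,0.014],1],[[0,0,0],[0.0054,-0.013,0.014],1],[[0,0,0],[0,0,0.03],1],[[0,0,0],[0,0,0.03],1],[[0,0,0],[0,0,0.02],0]]'

```text
t: 12.72
position: [0.57, 0.0493, 0.243]
tcp_rot: [0.319, 0.515, 0.767, -0.212]
force: [0.1, 0.5, -0.6]
grip_width: 0.0835
```

arm_command --motion '[[[-0.0908,-0.0373,0],[0.004,-0.009,0],-1],[[-0.0908,-0.0373,0],[0.004,-0.009,0],-1],[[-0.0908,-0.0373,0],[0.004,-0.009,0],-1],[[-0.0908,-0.0373,0],[0.004,-0.009,0],-1],[[-0.0908,-0.0373,0],[0.004,-0.009,0],-1],[[-0.0908,-0.0373,0],[0.004,-0.009,0],-1],[[-0.0908,-0.0373,0],[0.004,-0.009,0],-1],[[-0.0908,-0.0373,0],[0.004,-0.009,0],-1],[[0,0,0],[0,0,0],-1],[[0,0,0],[0,0,0],-1]]'

```text
t: 13.55
position: [0.6007, -0.0208, 0.2405]
tcp_rot: [0.587, 0.394, 0.588, -0.392]
force: [-0.3, 0.8, 0.3]
grip_width: 0.0171
```

```bash
python3 - <<'E'
from h import *
st(np.r_[.597,-.019,.085+.0187],22.3,0)
c=snap('wrist','w8');c=snap('scene','s8');c=snap('top','t8')
E
```

```text
t 13.55 tcp [ 0.6007 -0.0208  0.2405] grasp [ 0.6007 -0.0208  0.2592] tool [-0.     0.002 -1.   ] jaw [0.924 0.382 0.001] F [-0.3  0.8  0.3] g 0.0171
q [-0.077  0.124  1.766  0.003  1.252 -0.47 ]
turn [-0.0025 -0.0003 -0.0025] shift [-0.0037  0.0018 -0.1555]
```

View pics/s8.png

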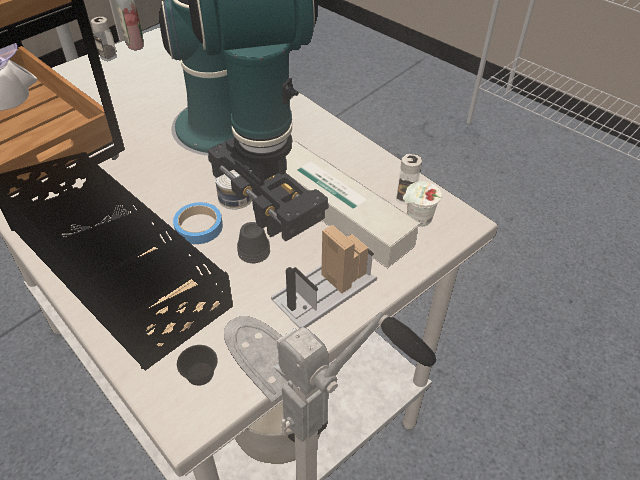

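View pics/w8.png

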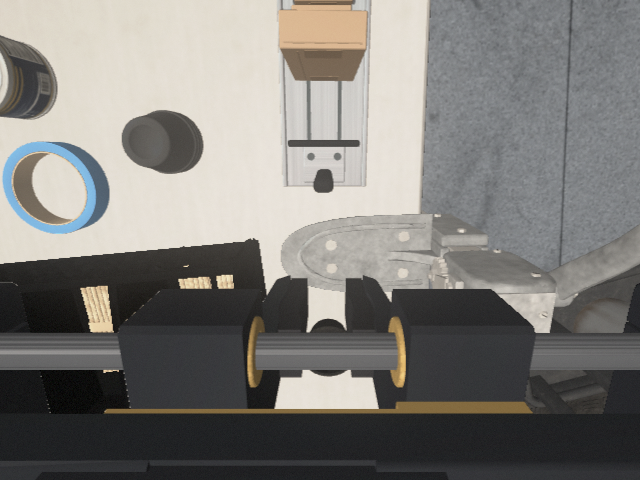

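```bash
python3 - <<'E'
from h import *
t=load('t8');s=load('s8');w=load('w8')
def rk(P): return ((P[:2]-O)@rx).round(4),((P[:2]-O)@ry).round(4),P[2].round(4)
i=t['image'][80:250,320:430];cv2.imwrite('pics/jt.png',cv2.resize(i,None,fx=3.5,fy=3.5,interpolation=cv2.INTER_CUBIC))
i=s['image'][300:430,220:380];cv2.imwrite('pics/js.png',cv2.resize(i,None,fx=4,fy=4,interpolation=cv2.INTER_CUBIC))
i=w['image'][180:340,400:560];cv2.imwrite('pics/jw.png',cv2.resize(i,None,fx=3.5,fy=3.5,interpolation=cv2.INTER_CUBIC))
for u in [(316,170),(331,170),(316,192),(331,192)]: print('post',rk(plane(w,*u,.1155)))
for u in [(288,143),(360,143)]: print('plate',rk(plane(w,*u,.070)))
for u in [(279,13),(367,13),(281,46),(367,48)]: print('tall',rk(plane(w,*u,.124)))
print('near', [rk(plane(w,*u,.004)) for u in [(286,185),(367,185)]])
E
```

```text
post (np.float64(-0.044), np.float64(0.0049), np.float64(0.1155))
post (np.float64(-0.044), np.float64(-0.0067), np.float64(0.1155))
post (np.float64(-0.061), np.float64(0.005), np.float64(0.1155))
post (np.float64(-0.061), np.float64(-0.0068), np.float64(0.1155))
plate (np.float64(-0.0236), np.float64(0.0308), np.float64(0.07))
plate (np.float64(-0.0235), np.float64(-0.0329), np.float64(0.07))
tall (np.float64(0.0603), np.float64(0.029), np.float64(0.124))
tall (np.float64(0.0605), np.float64(-0.0302), np.float64(0.124))
tall (np.float64(0.0403), np.float64(0.0283), np.float64(0.124))
tall (np.float64(0.0392), np.float64(-0.0309), np.float64(0.124))
near [(np.float64(-0.0678), np.float64(0.0411), np.float64(0.004)), (np.float64(-0.0677), np.float64(-0.0482), np.float64(0.004))]
```

View pics/jt.png

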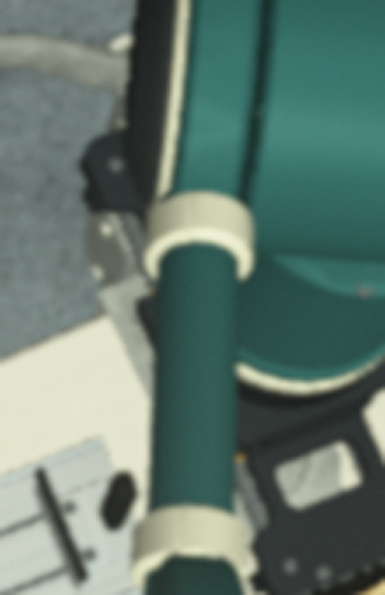

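View pics/js.png

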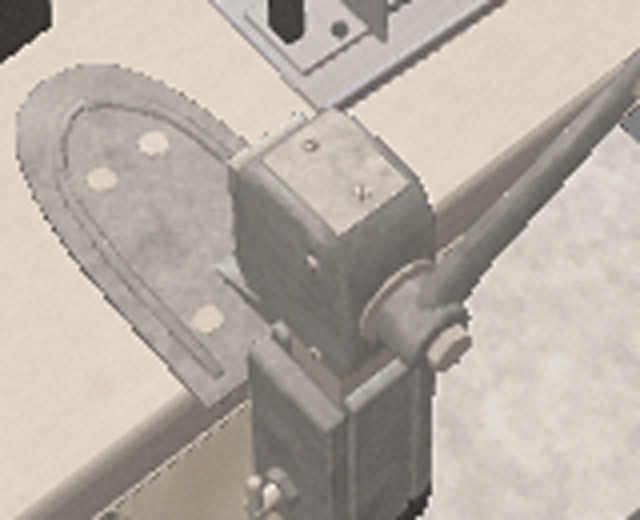

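View pics/jw.png

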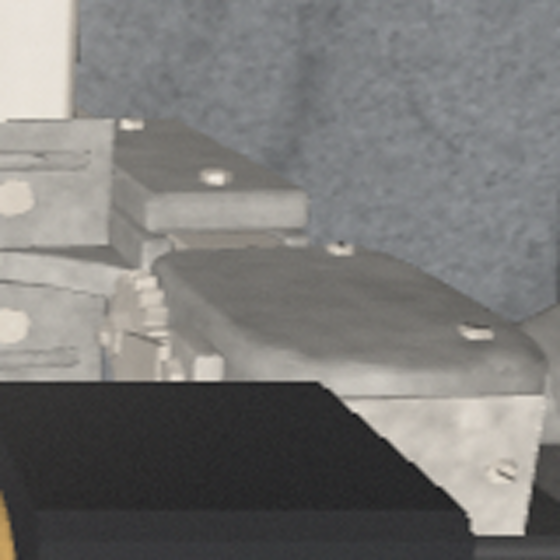

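```bash
python3 - <<'E'
from h import *
s=load('s8');w=load('w8');t=load('top0')
def rk(P): return ((P[:2]-O)@rx).round(4),((P[:2]-O)@ry).round(4),P[2].round(4)
S=lambda a,b:(220+a/4,300+b/4)
for a,b in [(S(325,108),(444,255)),(S(232,170),(464,287)),(S(345,262),(554,284)),(S(430,180),(507,252))]:
    p,e=tri(s,a,w,b);print(rk(p),p.round(3),e.round(4))
for u in [(352,130),(357,97),(381,100),(388,135)]: print(plane(t,*u,.15).round(3),rk(plane(t,*u,.15)))
E
```

```text
(np.float64(-0.1132), np.float64(-0.102), np.float64(0.1124)) [ 0.699 -0.002  0.112] 0.0015
(np.float64(-0.1502), np.float64(-0.1124), np.float64(0.1165)) [ 0.723 -0.032  0.117] 0.0236
(np.float64(-0.1442), np.float64(-0.1768), np.float64(0.1301)) [ 0.78  -0.002  0.13 ] 0.0294
(np.float64(-0.1073), np.float64(-0.1535), np.float64(0.1167)) [0.745 0.023 0.117] 0.0064
[0.729 0.019 0.15 ] (np.float64(-0.1048), np.float64(-0.1375), np.float64(0.15))
[0.787 0.01  0.15 ] (np.float64(-0.1353), np.float64(-0.188), np.float64(0.15))
[ 0.782 -0.031  0.15 ] (np.float64(-0.171), np.float64(-0.1676), np.float64(0.15))
[ 0.72  -0.042  0.15 ] (np.float64(-0.1576), np.float64(-0.1064), np.float64(0.15))
```

arm_command --motion '[[[-0.0025,0,-0.0025],[-0.002,-0.001,-0.01],-1],[[0,0,0],[0,0,-0.02],-1],[[0,0,0],[0,0,-0.025],-1],[[0,0,0],[0,0,-0.025],-1],[[0,0,0],[0,0,-0.025],-1],[[0,0,0],[0,0,-0.02],-1],[[0,0,0],[0,0,-0.015],-1],[[0,0,0],[0,0,-0.01],-1],[[0,0,0],[0,0,-0.005],-1],[[0,0,0],[0,0,0],-1],[[0,0,0],[0,0,0],-1]]'

```text
t: 14.62
position: [0.5994, -0.023, 0.0849]
tcp_rot: [0.587, 0.394, 0.586, -0.395]
force: [0.8, -0.2, -0.1]
grip_width: 0.0004
```

```bash
python3 - <<'E'
from h import *
st()
P=robot.get_obs()['position'];print(((P[:2]-O)@rx).round(4),((P[:2]-O)@ry).round(4))
c=snap('wrist','w9')
E
```

```text
t 14.62 tcp [ 0.5994 -0.023   0.0849] grasp [ 0.5994 -0.023   0.1036] tool [ 0.    -0.002 -1.   ] jaw [ 0.926  0.378 -0.001] F [ 0.8 -0.2 -0.1] g 0.0004
q [-0.079  0.263  1.909 -0.002  0.97  -0.465]
-0.0946 -0.0016
```

View pics/w9.png

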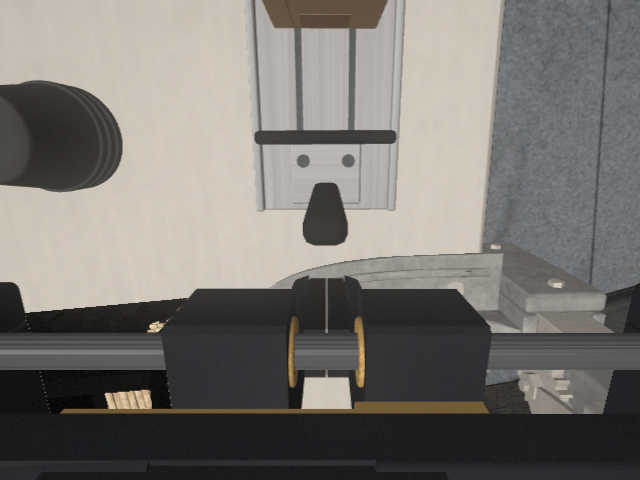

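arm_command --motion '[[[0,0,0],[-0.0019,0.0046,0],-1],[[0,0,0],[-0.0019,0.0046,0],-1],[[0,0,0],[-0.0019,0.0046,0],-1],[[0,0,0],[-0.0019,0.0046,0],-1],[[0,0,0],[-0.0019,0.0046,0],-1],[[0,0,0],[-0.0019,0.0046,0],-1],[[0,0,0],[-0.0019,0.0046,0],-1],[[0,0,0],[-0.0019,0.0046,0],-1],[[0,0,0],[-0.0019,0.0046,0],-1],[[0,0,0],[-0.0019,0.0046,0],-1],[[0,0,0],[-0.0019,0.0046,0],-1],[[0,0,0],[-0.0019,0.0046,0],-1],[[0,0,0],[0,0,0],-1]]'

```text
t: 15.75
position: [0.5757, 0.0336, 0.0845]
tcp_rot: [0.587, 0.394, 0.587, -0.395]
force: [0.9, -0.2, -0.1]
grip_width: 0.0002
```

```bash
cat >>h.py <<'E'
def rk(P): return ((P[:2]-O)@rx).round(4),((P[:2]-O)@ry).round(4),P[2].round(4)
E
python3 - <<'E'
from h import *
st()
o=robot.get_obs();print(rk(o['position']),'Frx',o['force'][:2]@rx)
w=snap('wrist','w10');c=snap('scene','s10')
i=c['image'][190:340,240:440];cv2.imwrite('pics/s10z.png',cv2.resize(i,None,fx=4,fy=4,interpolation=cv2.INTER_CUBIC))
E
```

```text
t 15.75 tcp [0.5757 0.0336 0.0845] grasp [0.5757 0.0336 0.1032] tool [-0.001 -0.001 -1.   ] jaw [ 0.926  0.379 -0.001] F [ 0.9 -0.2 -0.1] g 0.0002
q [ 1.600e-02  2.240e-01  1.959e+00 -1.000e-03  9.600e-01 -3.720e-01]
(np.float64(-0.0333), np.float64(-0.0012), np.float64(0.0845)) Frx -0.5198835136491655
```

View pics/s10z.png

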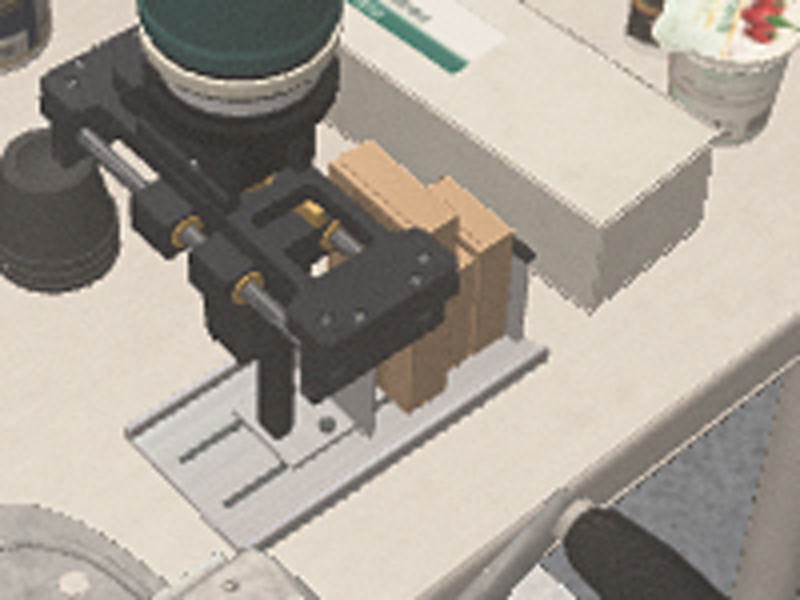

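View pics/w10.png

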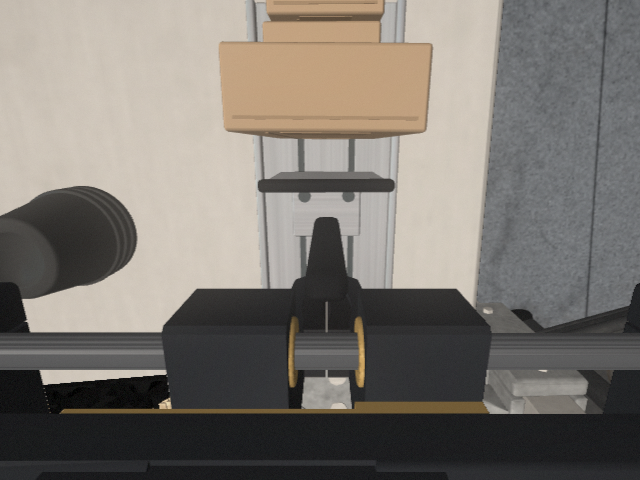

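arm_command --motion '[[[0,0,0],[-0.0011,0.0028,0],-1],[[0,0,0],[-0.0011,0.0028,0],-1],[[0,0,0],[-0.0011,0.0028,0],-1],[[0,0,0],[-0.0011,0.0028,0],-1],[[0,0,0],[-0.0011,0.0028,0],-1],[[0,0,0],[0,0,0],-1]]'

```text
t: 16.35
position: [0.57, 0.0469, 0.0843]
tcp_rot: [0.587, 0.393, 0.587, -0.395]
force: [0.4, -1.6, 0.2]
grip_width: 0.0001
```

```bash
python3 - <<'E'
from h import *
o=robot.get_obs();print(rk(o['position']),'Frx',o['force'][:2]@rx)
w=snap('wrist','w11');c=snap('scene','s11')
i=c['image'][190:340,240:440];cv2.imwrite('pics/s11z.png',cv2.resize(i,None,fx=4,fy=4,interpolation=cv2.INTER_CUBIC))
E
```

```text
(np.float64(-0.0187), np.float64(-0.0009), np.float64(0.0843)) Frx -1.589806405285683
```

View pics/w11.png

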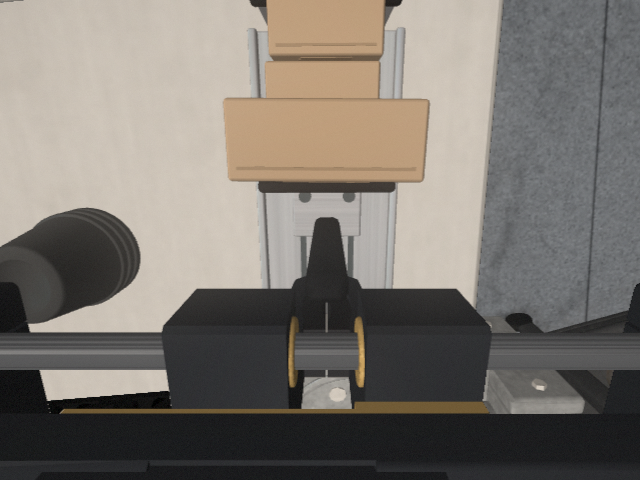

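View pics/s11z.png

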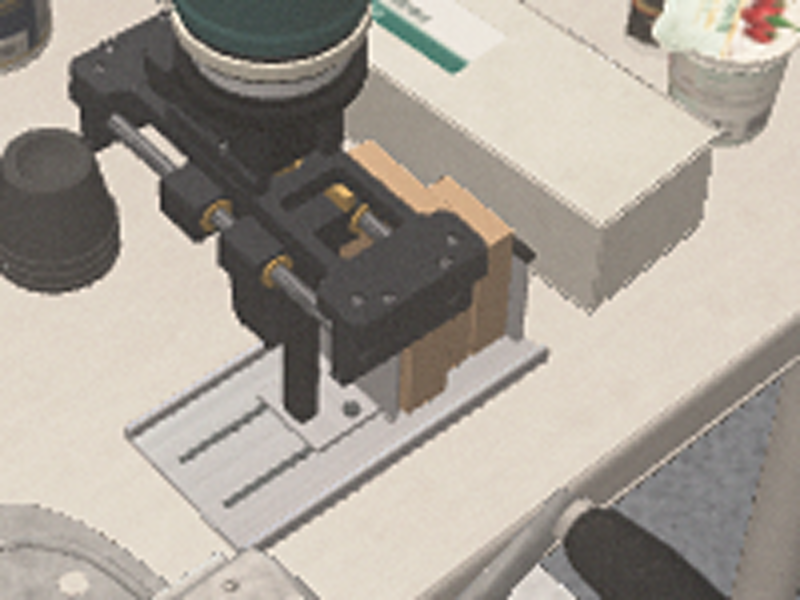

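arm_command --motion '[[[0,0,0],[-0.0006,0.0014,0],-1],[[0,0,0],[0,0,0],-1],[[0,0,0],[-0.0006,0.0014,0],-1],[[0,0,0],[0,0,0],-1]]'

```text
t: 16.78
position: [0.5699, 0.0494, 0.0849]
tcp_rot: [0.588, 0.394, 0.586, -0.395]
force: [1.2, -0.9, -1.2]
grip_width: 0.0005
```

arm_command --motion '[[[0,0,0],[-0.0006,0.0014,0],-1],[[0,0,0],[0,0,0],-1],[[0,0,0],[0,0,0],-1]]'

```text
t: 17.03
position: [0.5693, 0.0508, 0.0849]
tcp_rot: [0.588, 0.394, 0.586, -0.395]
force: [1.3, -1.9, 0.3]
grip_width: 0.0003
```

arm_command --motion '[[[0,0,0],[-0.0006,0.0014,0],-1],[[0,0,0],[0,0,0],-1],[[0,0,0],[0,0,0],-1]]'

```text
t: 17.28
position: [0.5687, 0.0522, 0.0849]
tcp_rot: [0.588, 0.394, 0.586, -0.395]
force: [2.0, -0.8, -0.9]
grip_width: 0.0007
```

```bash
python3 - <<'E'
from h import *
o=robot.get_obs();print(rk(o['position']),'Frx',o['force'][:2]@rx)
w=snap('wrist','w12')
E
```

```text
(np.float64(-0.0134), np.float64(-0.0017), np.float64(0.0849)) Frx -1.5196785428117094
```

View pics/w12.png

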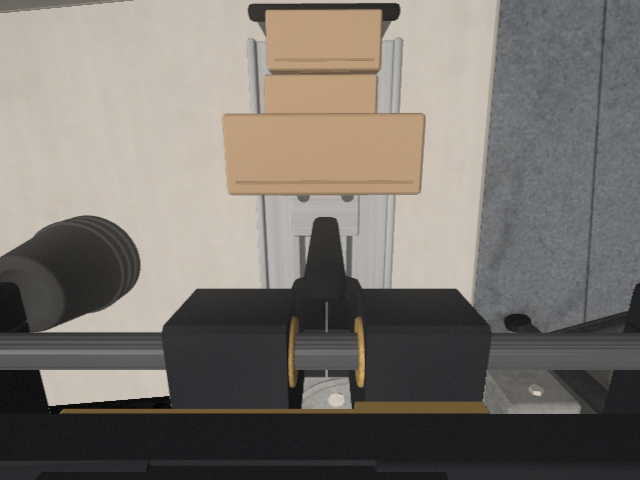

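arm_command --motion '[[[0,0,0],[-0.0004,0.0009,0],-1],[[0,0,0],[0,0,0],-1],[[0,0,0],[0,0,0],-1]]'

```text
t: 17.58
position: [0.5683, 0.0528, 0.0849]
tcp_rot: [0.588, 0.394, 0.586, -0.395]
force: [3.5, -2.3, -0.4]
grip_width: 0.0004
```

arm_command --motion '[[[0,0,0],[-0.0004,0.0009,0],-1],[[0,0,0],[0,0,0],-1],[[0,0,0],[0,0,0],-1]]'

```text
t: 17.83
position: [0.5683, 0.053, 0.0849]
tcp_rot: [0.588, 0.393, 0.586, -0.395]
force: [3.5, -5.9, -1.1]
grip_width: 0.0005
```

arm_command --motion '[[[0,0,0],[-0.0004,0.0009,0],-1],[[0,0,0],[0,0,0],-1],[[0,0,0],[0,0,0],-1]]'

```text
t: 18.08
position: [0.5682, 0.0532, 0.085]
tcp_rot: [0.589, 0.393, 0.586, -0.395]
force: [5.0, -7.6, -2.5]
grip_width: 0.0004
```

```bash
python3 - <<'E'
from h import *
o=robot.get_obs();print(rk(o['position']),'Frx',o['force'][:2]@rx)
w=snap('wrist','w13')
E
```

```text
(np.float64(-0.0123), np.float64(-0.0017), np.float64(0.085)) Frx -8.954864934107583
```

View pics/w13.png

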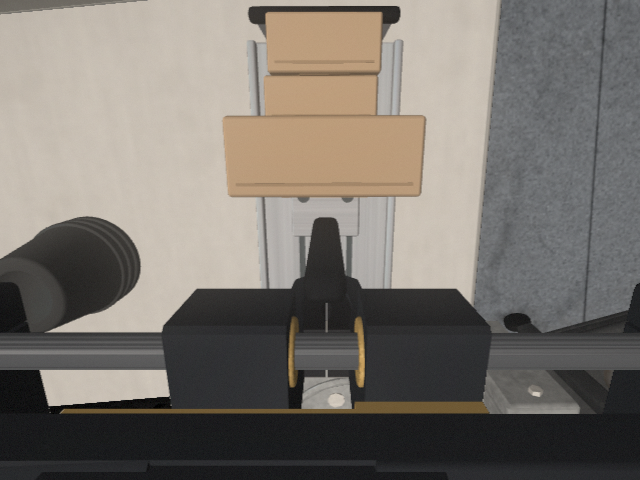

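arm_command --motion '[[[0,0,0],[0.001,-0.0024,0],-1],[[0,0,0],[0.0038,-0.0092,0],-1],[[0,0,0],[0.0038,-0.0092,0],-1],[[0,0,0],[0.0038,-0.0092,0],-1],[[0,0,0],[0.0038,-0.0092,0],-1],[[0,0,0],[0,0,0.02],-1],[[0,0,0],[0,0,0.03],-1],[[0,0,0],[0,0,0.03],-1],[[0,0,0],[0,0,0.03],-1],[[0,0,0],[0,0,0.03],-1],[[0,0,0],[-0.03,-0.02,0],-1],[[0,0,0],[-0.03,-0.02,0],-1],[[0,0,0],[-0.03,-0.02,0],-1],[[0,0,0],[0,0,0],-1],[[0,0,0],[0,0,0],-1]]'

```text
t: 19.38
position: [0.4923, -0.0456, 0.2248]
tcp_rot: [0.587, 0.395, 0.586, -0.396]
force: [0.4, 0.0, -0.4]
grip_width: 0.0008
```

```bash
python3 - <<'E'
from h import *
st()
w=snap('wrist','w14');c=snap('scene','s14')
i=c['image'][190:340,240:440];cv2.imwrite('pics/s14z.png',cv2.resize(i,None,fx=4,fy=4,interpolation=cv2.INTER_CUBIC))
a=load('scene0')['image'].astype(int);b=c['image'].astype(int)
d=np.abs(a-b).max(2)
print('tub diff',d[180:225,400:445].max(),'cup diff',d[340:388,172:220].max())
E
```

```text
t 19.38 tcp [ 0.4923 -0.0456  0.2248] grasp [ 0.4923 -0.0455  0.2435] tool [ 0.    -0.002 -1.   ] jaw [ 0.927  0.376 -0.   ] F [ 0.4  0.  -0.4] g 0.0008
q [-0.142 -0.072  1.997 -0.002  1.217 -0.526]
tub diff 15 cup diff 17
```

View pics/s14z.png

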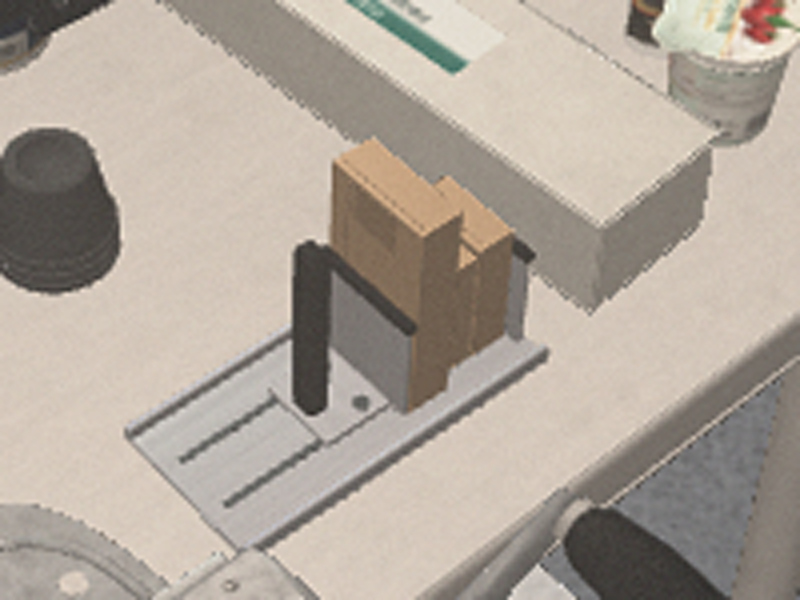

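View pics/w14.png

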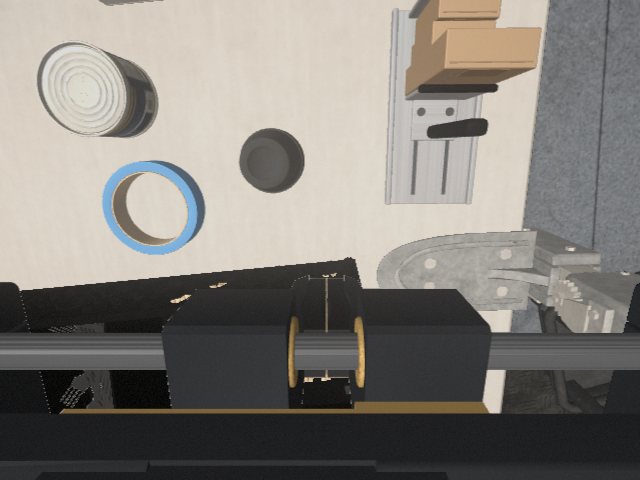

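```bash
python3 -c "
from plant import robot
print(robot.job_done())"
```

```text
the job is handed in; nothing more can be done
None
```

The tall carton stands upright on its narrow end in the steel rack, in line with the two short cartons. The sliding end is pushed up snug against the row of three. I handed the job in with the clock at about 19.4 s of the 51 s allowed.

- **Carton:** I gripped it near one end across its 60 mm width with the tool tilted 45°, turned it upright, lowered it until it touched the floor and let go. The wrist view then showed it about 3 mm off the line of the short cartons, so I regripped it once and moved it over. After that its centre matched the short cartons and the fixed plate to about a millimetre.
- **Slide:** I pushed the post with the shut fingers. Over the last millimetres the slide stopped moving and the push rose to about 9 N, so I backed off and lifted clear.
- **Last checks:** The final pictures show all three cartons upright and touching, with the slide's plate against the tall carton. The picture regions of the food tub and portion cup differ from the start only by image noise. The robot was touching nothing.
- **Disagreement:** The three cameras placed the middle of the short cartons' row up to about 3 mm apart across its width. I trusted the wrist view, which saw the whole row at once. I did not measure the slide's final reading directly; snugness rests on the force rise and the pictures.

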